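# Tip the four-way tube racks over for big tubes

### The arm

A 6-joint arm with a two-finger parallel gripper is mounted at the origin on the work surface. World frame = base frame: x ahead of the robot, y to its left, z up, the work surface at z = 0. Lengths are in mm, angles in degrees, forces in N, time in s.
With the tool pointing down it reaches from about 300 to 850 mm from the base axis. Payload 4.2 kg.
Tool frame: the origin (TCP) lies midway between the tips of the shut fingers; the grasp point (between the pads) lies 19 mm behind it; z points along the fingers, y is the direction in which the jaws open and shut (so a half turn about z gives the same grasp; the last joint's range is limited). The gripper opens to 91 mm and grips with 3 to 60 N. Pads are 32 mm wide; open, the fingers measure 118 mm over their backs; the gripper's body (76 mm by 178 mm) begins 60 mm behind the grasp point.
Start: joints at [62.567, 18.312, 89.639, -0, 72.044, -1.146], TCP at [254.656, 515.551, 213.976] pointing down, gripper open.
Joint ranges: [-177.97, 177.97], [-48.28, 115.42], [12.27, 149.76], [-77.06, 257.06], [2.81, 150.46], [-146.56, 146.56]. Speed limits (degrees/s): [147.25, 147.25, 180, 180, 180, 180].

### API

Orientations are given as [roll, pitch, yaw] about the fixed x, y, z axes, in that order (R = Rz(yaw) Ry(pitch) Rx(roll)).
In Python, from workcell import env gives the robot as it stands.
- The arm moves only by the shell command python3 -m jog 'ROWS' [FORCE]. ROWS is JSON, a list of rows, each an object of numbers: "dx", "dy", "dz": the shift along the world's x, y, z in m; "wx", "wy", "wz": the turn, a rotation vector about the world's x, y, z in rad; "grip": the gripper's target within -1 to 1 (shut at 1, half-way at 0, fully open at -1). In form: [{"dx": .., "dy": .., "dz": .., "wx": .., "wy": .., "wz": .., "grip": ..}, ...]. A call has 1 to 10 rows; each row shifts and turns the commanded pose from where the row before left it; what a row does not reach is not made up. A row lasts 1/10 s, in which the tool goes at most 50 mm and 8.59 degrees, less where a joint would pass 70% of its speed; a pose out of reach is approached as far as the arm can. A call with a gripper value outside its range is refused whole. The fingers move at their own pace and stop on an object; FORCE is the grip in N (left out, the last holds). Time passes only in rows, so rows that do not move let the fingers close. It gives the time, the measured TCP pose, the force and the opening at its end, in the units of the state.
- env.state(): the state, without advancing time (a new reading comes with each control period).
- env.grab_frame(name): name is "scene" or "top" or "wrist"; returns the picture (420x560x3 uint8, red, green, blue); there is no depth.
- env.get_calibration(name): a dict with "fx", "fy", "cx", "cy" (pixels), "R" (3x3) and "t" (3): a world point X has camera coordinates R X + t. Camera axes: x right, y down, z forward; pixel columns grow to the right and rows downward; lengths in mm; the calibration is good to about 2 mm. A picture is of the moment at which its call begins: read the wrist's pose just before it. get_calibration takes no time and is no camera call; for the wrist camera it gives the pose at the moment of the call.
- env.job_done(): hands the job in, once; it reports no verdict.
The state is a dict: "time_s": time; "qpos": joint angles; "qvel": joint speeds; "effort": joint torques, N m; "ee_pos": TCP position; "ee_rot": TCP orientation; "force": force on the tool from outside, world axes, zero at the start; "torque": the same for the moment, N m; "gripper_width": finger opening in mm.
Only numpy, scipy, OpenCV 4.12 (cv2) and the standard library are available. Lean on these libraries where they do the work, as an engineer would, in place of code of your own. Each camera call takes 0.05 s, during which the arm holds its last target. There are 200 camera calls.

### The job

Two empty four-way tube racks stand on edge on the bench; get them ready for 50 ml tubes by pushing each one over with the fingertips onto its broad side, so that its four big round holes face up. Tip each one over on the spot, without picking it up or carrying it, and leave the loaded rack and everything else on the bench as they are.

Things in the scene. Friction and masses are not known exactly. Their poses are not given: they have to be found in the camera images.
- rack_a: empty plastic four-way tube rack, 174 x 95 x 52 mm block, 0.13-0.27 kg. Starts standing on a long narrow edge, 95 mm tall on a 52 mm wide foot. One broad upright face has four big round holes (31 mm, 43 mm apart in one row at mid-height), the other twelve 18 mm holes. Origin at the block's centre (47.5 mm up at the start); x points out of the big-hole face, y along its length, z up at the start
- rack_b: a second rack, the same as rack_a in shape, size, start on edge and axes (x out of its big-hole face, which may look the other way). On both, the big-hole face is solid for 32 mm above and below the row of holes; pushed near the top they pivot about the far lower edge, overbalance at a lean of 29 degrees and fall by themselves
- rack_c: bystander: a third rack of the same kind, already lying on its broad side with the four big holes up (174 x 95 mm, 52 mm high); origin at the centre of its underside. It holds the tube
- tube: bystander: a capped 50 ml centrifuge tube, 34 mm over the cap, 114 mm long, upright in a big hole of rack_c; origin at its lower tip
- reagent_bottle: bystander: round amber bottle, 54 mm wide, 105 mm tall; origin at the centre of its underside
- jar: bystander: round white jar with lid, 52 mm wide, 62 mm tall; origin at the centre of its underside
- dish_stack: bystander: stack of four small clear Petri dishes, 60 mm wide, 62 mm tall; origin at the centre of its underside
- beaker: bystander: small glass beaker, 52 mm wide, 70 mm tall; origin at the centre of its underside
- wash_bottle: bystander: white squeeze bottle, 62 mm wide, 190 mm tall with its bent spout, which reaches 65 mm from its axis; origin at the centre of its underside
There are look-alikes about, which are no part of the job. What is shaped like the rack_a but yellow is not meant.

How it is judged:
By the outcome, as a careful person would: the job done as asked, in the order asked, and still so for the second after the job is handed in, with the robot touching nothing.
It also fails if it takes over 45 s, if anything falls off the work surface, if the arm or the gripper's body presses on something with over 40 N, if the wrist force passes 120 N, or if a joint passes its speed limit or range.

## Working session

There is one attempt and no reset: what is moved stays moved. The work goes in short steps, Python scripts to look and compute and a shell command to move; the robot and the scene stay as the last step left them, time stands still between calls to the robot, and variables do not carry over. Pictures are saved under pics/ and viewed, about 8 in all and at most 12, crops included, and the job is handed in when it is done.

```bash
mkdir -p pics; ls; python3 - <<'E'
from workcell import env
import cv2
for n in("scene","top"):
    im=env.grab_frame(n);cv2.imwrite(f"pics/{n}0.png",cv2.resize(im[:,:,::-1],(784,588),interpolation=cv2.INTER_CUBIC))
    print(n,env.get_calibration(n))
print(env.state())
E
```

```text
pics
scene {'fx': 416.93301195769504, 'fy': 416.93301195769504, 'cx': 282.2483830186288, 'cy': 204.60568108118088, 'R': array([[ 0.07749568,  0.9969608 ,  0.00797394],
       [ 0.75585158, -0.05353453, -0.65255072],
       [-0.65014061,  0.05659697, -0.75770309]]), 't': array([ -21.6200977 , -344.67444741, 1420.37088266])}
top {'fx': 442.8984930203023, 'fy': 442.8984930203023, 'cx': 275.0687674909238, 'cy': 211.16697164349168, 'R': array([[ 0.01810604, -0.99981805,  0.00600241],
       [-0.97188024, -0.01900917, -0.23470714],
       [ 0.23477854, -0.001584  , -0.9720476 ]]), 't': array([ -31.68743016,  522.20324226, 1324.21035186])}
{'time_s': 0.1, 'qpos': array([ 6.25666246e+01,  1.83484353e+01,  8.96991286e+01, -3.21497417e-04,
        7.20423373e+01, -1.14583568e+00]), 'qvel': array([ 0.02809106, -0.14449158, -0.17556732,  0.01205504,  0.02787119,
        0.08617752]), 'effort': array([ 9.29281741e-04, -4.13330805e+01, -2.32509077e+01,  7.27271684e-02,
        4.23216016e-02, -8.17585146e-05]), 'ee_pos': array([254.45144101, 515.14472184, 213.20170296]), 'ee_rot': array([-1.79910111e+02, -1.49216026e-03,  1.53712558e+02]), 'force': array([-0.70571274,  0.01121187, -0.24387923]), 'torque': array([ 0.00653413, -0.03121099,  0.01904688]), 'gripper_width': 91.13593479976325}
```

View pics/scene0.png

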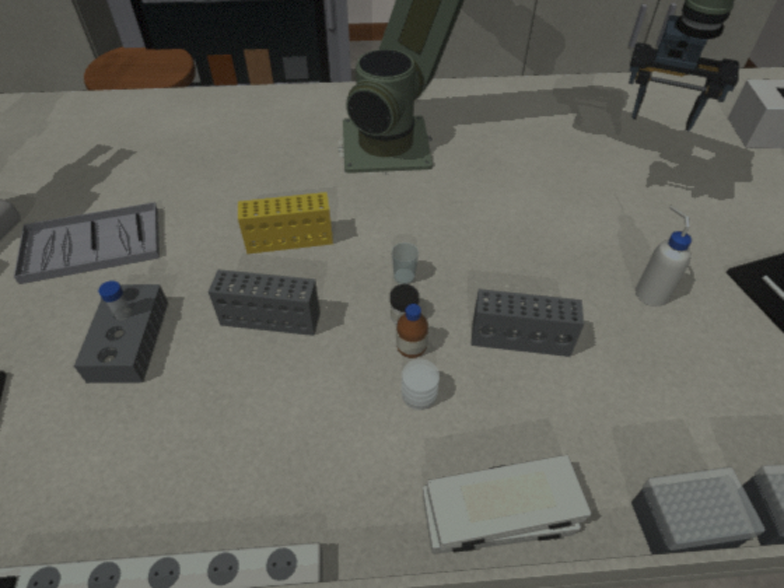

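View pics/top0.png

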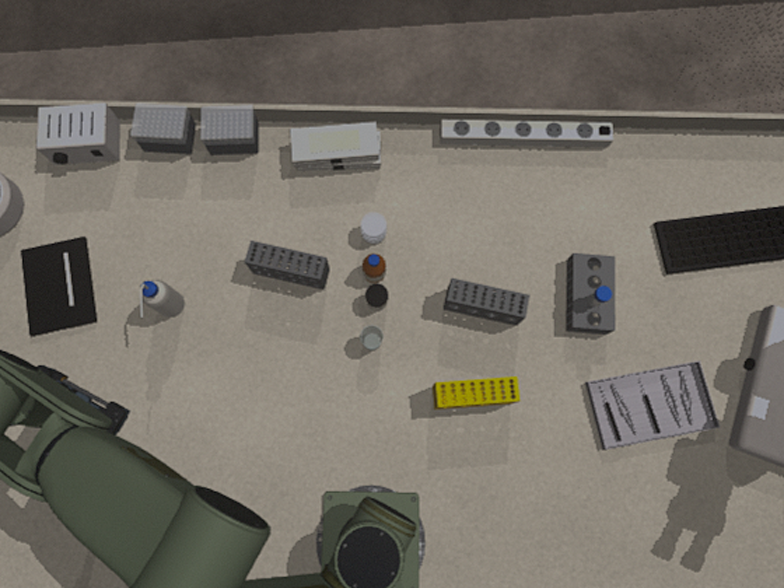

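Scene picture, all in the 784x588 view: dark racks on edge at (265,302) and (527,322). The look-alikes are the yellow rack at (286,222) and the loaded rack lying at (124,333). Next is one close crop of both candidates from both cameras, to see which face has the four big holes.

```bash
python3 - <<'E'
import cv2,numpy as np
from workcell import env
s=env.grab_frame("scene")[:,:,::-1];t=env.grab_frame("top")[:,:,::-1]
cv2.imwrite("pics/s.png",s);cv2.imwrite("pics/t.png",t)
def c(im,x,y): return cv2.convertScaleAbs(cv2.resize(im[y:y+70,x:x+95],(380,280),interpolation=cv2.INTER_CUBIC),alpha=1.8)
a=np.hstack([c(s,140,185),c(s,327,197)]);b=np.hstack([c(t,305,185),c(t,165,160)])
cv2.imwrite("pics/crop1.png",np.vstack([a,b]))
E
```

```text
(no output)
```

View pics/crop1.png

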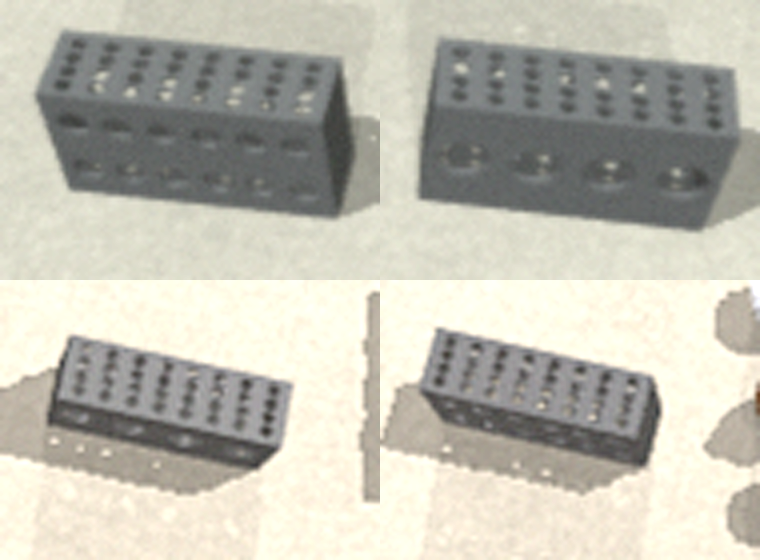

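The rack at y<0 (left in scene) has its twelve-hole face toward +x, so its big holes face the robot and it must be pushed toward +x. The rack at y>0 shows its four big holes toward +x, so it must be pushed toward -x. Now I'll measure the poses.

```bash
cat >h.py <<'E'
import numpy as np
from workcell import env
def bp(n,u,v,z,cal=None):
    c=cal or env.get_calibration(n);R=c["R"];o=-R.T@c["t"]
    d=R.T@np.array([(u-c["cx"])/c["fx"],(v-c["cy"])/c["fy"],1]);return o+d*(z-o[2])/d[2]
E
python3 - <<'E'
from h import *
np.set_printoptions(precision=1,suppress=True)
def rep(n,P,ox,oy,l):
    Q=np.array([bp(n,ox+x/4-.4,oy+y/4-.4,95)[:2] for x,y in P]);c=Q.mean(0)
    L=Q[1]-Q[0]+Q[2]-Q[3];W=(Q[3]-Q[0]+Q[2]-Q[1])/2
    print(l,n,c,"len",np.linalg.norm(L)/2,"w",np.linalg.norm(W),"ang",np.degrees(np.arctan2(L[1],L[0])))
rep("top",[(70,57),(292,102),(276,163),(60,113)],305,185,"neg")
rep("top",[(60,48),(275,97),(262,157),(45,108)],165,160,"pos")
rep("scene",[(65,30),(343,60),(322,110),(38,95)],140,185,"neg")
rep("scene",[(60,38),(358,70),(355,138),(52,105)],327,197,"pos")
for n,u,v,z in [("wash",151,289,190),("spout",143,316,185),("dish",373,225,62),("bottle",374,260,105),("jar",376,293,62),("tube",603,294,130),("beaker",371,335,70)]:
    print(n,bp("top",u/1.4,v/1.4,z))
E
```

```text
neg top [ 517.4 -245.2] len 170.1672098810991 w 47.452851773456445 ang -101.54576218339737
pos top [593.3 197.6] len 172.95999651697818 w 49.29586309247121 ang -102.08187282597699
neg scene [ 515.2 -247. ] len 171.44707598740735 w 46.31469282862275 ang 79.91247023781844
pos scene [594.6 198.6] len 173.6260872451245 w 51.734118563029625 ang 77.86906332687317
wash [496.4 452.5 190. ]
spout [441.4 464.5 185. ]
dish [689.3   9.   62. ]
bottle [592.4   4.  105. ]
jar [528.4  -1.4  62. ]
tube [ 519.  -485.6  130. ]
beaker [431.6   7.4  70. ]
```

```bash
python3 -m jog '[{"dx":0.005,"dy":-0.03,"wz":0.05,"grip":-1},{"dx":0.005,"dy":-0.04,"wz":0.1},{"dx":0.005,"dy":-0.04,"wz":0.1},{"dx":0.01,"dy":-0.04},{"dx":0.01,"dy":-0.04},{"dx":0.01,"dy":-0.04},{"dx":0.03,"dy":-0.03},{"dx":0.04,"dy":-0.02},{"dx":0.04},{"dx":0.04}]'
```

```text
invalid input
```

```bash
python3 -m jog '[{"dx":0.005,"dy":-0.03,"dz":0,"wx":0,"wy":0,"wz":0.05,"grip":-1},{"dx":0.005,"dy":-0.04,"dz":0,"wx":0,"wy":0,"wz":0.1,"grip":-1},{"dx":0.005,"dy":-0.04,"dz":0,"wx":0,"wy":0,"wz":0.1,"grip":-1},{"dx":0.01,"dy":-0.04,"dz":0,"wx":0,"wy":0,"wz":0,"grip":-1},{"dx":0.01,"dy":-0.04,"dz":0,"wx":0,"wy":0,"wz":0,"grip":-1},{"dx":0.01,"dy":-0.04,"dz":0,"wx":0,"wy":0,"wz":0,"grip":-1},{"dx":0.03,"dy":-0.03,"dz":0,"wx":0,"wy":0,"wz":0,"grip":-1},{"dx":0.04,"dy":-0.02,"dz":0,"wx":0,"wy":0,"wz":0,"grip":-1},{"dx":0.04,"dy":0,"dz":0,"wx":0,"wy":0,"wz":0,"grip":-1},{"dx":0.04,"dy":0,"dz":0,"wx":0,"wy":0,"wz":0,"grip":-1}]'
```

```text
time_s: 1.2
ee_pos: [451.1, 234.5, 214.2]
ee_rot: [180.0, 0.0, 167.9]
force: [0.3, 0.6, 0.7]
gripper_width: 91.3
```

```bash
python3 -m jog '[{"dx":0.035,"dy":-0.009,"dz":0,"wx":0,"wy":0,"wz":0,"grip":-1},{"dx":0.035,"dy":-0.009,"dz":0,"wx":0,"wy":0,"wz":0,"grip":-1},{"dx":0.035,"dy":-0.009,"dz":0,"wx":0,"wy":0,"wz":0,"grip":-1},{"dx":0.035,"dy":-0.009,"dz":0,"wx":0,"wy":0,"wz":0,"grip":-1},{"dx":0.035,"dy":-0.008,"dz":0,"wx":0,"wy":0,"wz":0,"grip":-1},{"dx":0.035,"dy":-0.008,"dz":0,"wx":0,"wy":0,"wz":0,"grip":-1},{"dx":0.005,"dy":0,"dz":-0.02,"wx":0,"wy":0,"wz":0,"grip":-1},{"dx":0,"dy":0,"dz":-0.03,"wx":0,"wy":0,"wz":0,"grip":-1},{"dx":0,"dy":0,"dz":-0.03,"wx":0,"wy":0,"wz":0,"grip":-1},{"dx":0,"dy":0,"dz":0,"wx":0,"wy":0,"wz":0,"grip":-1}]'
python3 - <<'E'
import cv2,numpy as np
from workcell import env
s=env.grab_frame("scene")[:,:,::-1];t=env.grab_frame("top")[:,:,::-1]
a=[cv2.convertScaleAbs(cv2.resize(i,(400,400),interpolation=cv2.INTER_CUBIC),alpha=1.5) for i in (s[150:290,310:450],t[110:250,140:280])]
cv2.imwrite("pics/p2.png",np.hstack(a))
E
```

```text
time_s: 2.2
ee_pos: [661.7, 182.6, 128.7]
ee_rot: [-179.7, -0.5, 168.0]
force: [-1.7, 0.5, 0.5]
gripper_width: 91.3
```

View pics/p2.png

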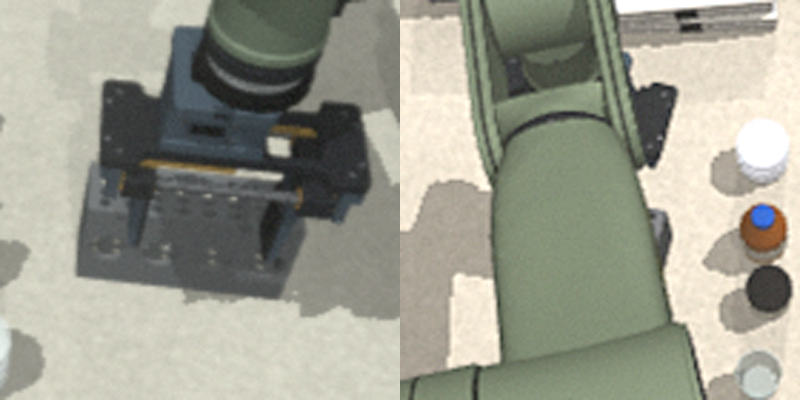

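The scene crop shows the open fingers (left half, around (135,215) and (275,225)) in front of the rack's big-hole face, roughly centred along it. I'll lower and approach.

```bash
python3 -m jog '[{"dx":0,"dy":0,"dz":-0.025,"wx":0,"wy":0,"wz":0,"grip":-1},{"dx":0,"dy":0,"dz":-0.021,"wx":0,"wy":0,"wz":0,"grip":-1},{"dx":-0.01,"dy":0.002,"dz":0,"wx":0,"wy":0,"wz":0,"grip":-1},{"dx":-0.01,"dy":0.002,"dz":0,"wx":0,"wy":0,"wz":0,"grip":-1},{"dx":-0.005,"dy":0.001,"dz":0,"wx":0,"wy":0,"wz":0,"grip":-1},{"dx":-0.005,"dy":0.001,"dz":0,"wx":0,"wy":0,"wz":0,"grip":-1}]'
python3 -m jog '[{"dx":-0.005,"dy":0.001,"dz":0,"wx":0,"wy":0,"wz":0,"grip":-1},{"dx":-0.005,"dy":0.001,"dz":0,"wx":0,"wy":0,"wz":0,"grip":-1}]'
```

```text
time_s: 2.9
ee_pos: [635.4, 190.2, 90.3]
ee_rot: [179.9, 0.2, 168.1]
force: [2.4, 0.5, 1.3]
gripper_width: 91.2
time_s: 3.1
ee_pos: [624.9, 191.8, 89.0]
ee_rot: [179.9, 0.1, 168.0]
force: [1.0, -0.5, 1.3]
gripper_width: 91.3
```

```bash
python3 -m jog '[{"dx":-0.005,"dy":0.001,"dz":-0.002,"wx":0,"wy":0,"wz":0,"grip":-1},{"dx":-0.005,"dy":0.001,"dz":-0.002,"wx":0,"wy":0,"wz":0,"grip":-1}]'
python3 - <<'E'
import cv2,numpy as np
from workcell import env
s=env.grab_frame("scene")[:,:,::-1];print(env.state()["force"])
cv2.imwrite("pics/p3.png",cv2.convertScaleAbs(cv2.resize(s[160:280,310:450],(700,600),interpolation=cv2.INTER_CUBIC),alpha=1.6))
E
```

```text
time_s: 3.3
ee_pos: [614.2, 193.6, 83.8]
ee_rot: [180.0, -0.0, 168.0]
force: [-0.1, -1.2, 0.0]
gripper_width: 91.1
[-1.30060167  0.4460951  -0.047651  ]
```

View pics/p3.png

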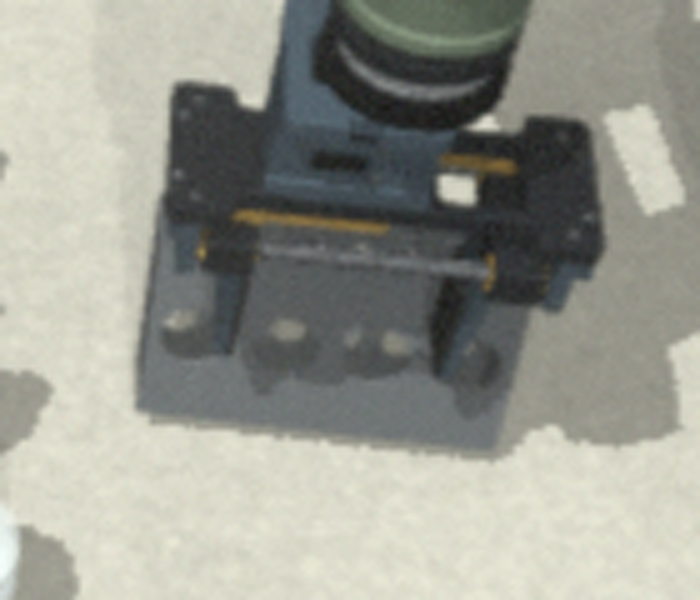

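The rack is leaning without sliding: its front lower edge has lifted (a thin gap at (320,435)) and the face looks up more. I'll continue past the balance point.

```bash
python3 -m jog '[{"dx":-0.005,"dy":0.001,"dz":0,"wx":0,"wy":0,"wz":0,"grip":-1},{"dx":-0.005,"dy":0.001,"dz":0,"wx":0,"wy":0,"wz":0,"grip":-1},{"dx":-0.005,"dy":0.001,"dz":0,"wx":0,"wy":0,"wz":0,"grip":-1},{"dx":-0.005,"dy":0.001,"dz":0,"wx":0,"wy":0,"wz":0,"grip":-1},{"dx":-0.004,"dy":0.001,"dz":0,"wx":0,"wy":0,"wz":0,"grip":-1},{"dx":-0.003,"dy":0.001,"dz":0,"wx":0,"wy":0,"wz":0,"grip":-1},{"dx":0,"dy":0,"dz":0,"wx":0,"wy":0,"wz":0,"grip":-1},{"dx":0,"dy":0,"dz":0,"wx":0,"wy":0,"wz":0,"grip":-1},{"dx":0,"dy":0,"dz":0,"wx":0,"wy":0,"wz":0,"grip":-1}]'
python3 - <<'E'
import cv2,numpy as np
from workcell import env
s=env.grab_frame("scene")[:,:,::-1];print(env.state()["force"])
cv2.imwrite("pics/p4.png",cv2.convertScaleAbs(cv2.resize(s[160:280,310:450],(560,480),interpolation=cv2.INTER_CUBIC),alpha=1.6))
E
```

```text
time_s: 4.25
ee_pos: [587.9, 199.5, 84.0]
ee_rot: [180.0, 0.0, 168.0]
force: [0.4, -0.2, -0.4]
gripper_width: 91.2
[ 0.43103999  0.07407617 -0.47724939]
```

View pics/p4.png

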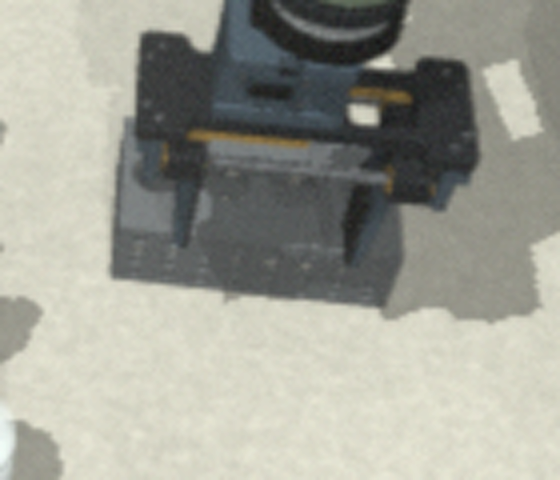

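The rack has fallen and lies with its broad face up (face around (160,190)). I'll lift and cross over to the other rack.

```bash
python3 -m jog '[{"dx":0,"dy":0,"dz":0.04,"wx":0,"wy":0,"wz":0,"grip":-1},{"dx":0,"dy":0,"dz":0.04,"wx":0,"wy":0,"wz":0,"grip":-1},{"dx":0,"dy":0,"dz":0.04,"wx":0,"wy":0,"wz":0,"grip":-1},{"dx":-0.01,"dy":-0.03,"dz":0.01,"wx":0,"wy":0,"wz":0.017,"grip":-1},{"dx":-0.013,"dy":-0.04,"dz":0,"wx":0,"wy":0,"wz":0,"grip":-1},{"dx":-0.013,"dy":-0.04,"dz":0,"wx":0,"wy":0,"wz":0,"grip":-1},{"dx":-0.013,"dy":-0.04,"dz":0,"wx":0,"wy":0,"wz":0,"grip":-1},{"dx":-0.013,"dy":-0.04,"dz":0,"wx":0,"wy":0,"wz":0,"grip":-1},{"dx":-0.013,"dy":-0.04,"dz":0,"wx":0,"wy":0,"wz":0,"grip":-1},{"dx":-0.013,"dy":-0.04,"dz":0,"wx":0,"wy":0,"wz":0,"grip":-1}]'
python3 -m jog '[{"dx":-0.013,"dy":-0.04,"dz":0,"wx":0,"wy":0,"wz":0,"grip":-1},{"dx":-0.013,"dy":-0.04,"dz":0,"wx":0,"wy":0,"wz":0,"grip":-1},{"dx":-0.013,"dy":-0.04,"dz":0,"wx":0,"wy":0,"wz":0,"grip":-1},{"dx":-0.013,"dy":-0.04,"dz":0,"wx":0,"wy":0,"wz":0,"grip":-1},{"dx":0,"dy":0,"dz":0,"wx":0,"wy":0,"wz":0,"grip":-1}]'
```

```text
time_s: 5.3
ee_pos: [499.0, -72.0, 214.2]
ee_rot: [180.0, 0.0, 169.0]
force: [-0.2, -1.3, -0.1]
gripper_width: 91.2
time_s: 5.8
ee_pos: [446.3, -234.6, 214.0]
ee_rot: [-179.9, 0.0, 168.7]
force: [0.0, 0.1, 0.3]
gripper_width: 90.9
```

```bash
python3 -m jog '[{"dx":0,"dy":0,"dz":-0.03,"wx":0,"wy":0,"wz":0,"grip":-1},{"dx":0,"dy":0,"dz":-0.04,"wx":0,"wy":0,"wz":0,"grip":-1},{"dx":0,"dy":0,"dz":-0.02,"wx":0,"wy":0,"wz":0,"grip":-1},{"dx":0,"dy":0,"dz":0,"wx":0,"wy":0,"wz":0,"grip":-1}]'
python3 - <<'E'
import cv2,numpy as np
from workcell import env
from h import bp
for u,v in((434,380),(519,375)): print(bp("top",u/1.4,v/1.4,95))
s=env.grab_frame("scene")[:,:,::-1]
cv2.imwrite("pics/p5.png",cv2.convertScaleAbs(cv2.resize(s[110:290,100:440],(790,418),interpolation=cv2.INTER_CUBIC),alpha=1.5))
E
```

```text
time_s: 6.2
ee_pos: [445.8, -228.7, 121.3]
ee_rot: [179.9, -0.4, 169.0]
force: [1.2, 0.8, 0.6]
gripper_width: 91.3
[ 333.43486683 -128.45039277   95.        ]
[ 347.36281869 -308.62714202   95.        ]
```

View pics/p5.png

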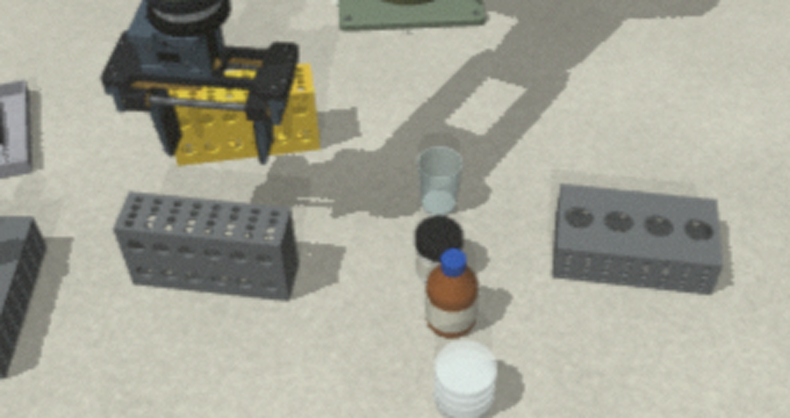

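The first rack, at (637,238), lies flat with its four big holes up. The fingers, at (165,130) and (263,135), are between the yellow rack and the second dark rack and centred on it. Lowering now.

```bash
python3 -m jog '[{"dx":0,"dy":0,"dz":-0.02,"wx":0,"wy":0,"wz":0,"grip":-1},{"dx":0,"dy":0,"dz":-0.019,"wx":0,"wy":0,"wz":0,"grip":-1},{"dx":0.01,"dy":-0.002,"dz":0,"wx":0,"wy":0,"wz":0,"grip":-1},{"dx":0.01,"dy":-0.002,"dz":0,"wx":0,"wy":0,"wz":0,"grip":-1},{"dx":0.005,"dy":-0.001,"dz":0,"wx":0,"wy":0,"wz":0,"grip":-1},{"dx":0,"dy":0,"dz":0,"wx":0,"wy":0,"wz":0,"grip":-1}]'
```

```text
time_s: 6.85
ee_pos: [474.7, -236.1, 86.2]
ee_rot: [-180.0, 0.2, 169.0]
force: [-0.2, -0.4, -1.0]
gripper_width: 91.0
```

Contact is expected near x = 475. I'll push slowly, with a look partway.

```bash
python3 -m jog '[{"dx":0.005,"dy":-0.001,"dz":-0.001,"wx":0,"wy":0,"wz":0,"grip":-1},{"dx":0.005,"dy":-0.001,"dz":-0.001,"wx":0,"wy":0,"wz":0,"grip":-1},{"dx":0.005,"dy":-0.001,"dz":0,"wx":0,"wy":0,"wz":0,"grip":-1},{"dx":0.005,"dy":-0.001,"dz":0,"wx":0,"wy":0,"wz":0,"grip":-1}]'
python3 - <<'E'
import cv2
from workcell import env
s=env.grab_frame("scene")[:,:,::-1]
cv2.imwrite("pics/p6.png",cv2.convertScaleAbs(cv2.resize(s[150:260,120:260],(560,440),interpolation=cv2.INTER_CUBIC),alpha=1.5))
E
```

```text
time_s: 7.25
ee_pos: [493.0, -239.6, 83.0]
ee_rot: [180.0, 0.0, 169.0]
force: [-0.6, 0.9, 1.2]
gripper_width: 90.9
```

View pics/p6.png

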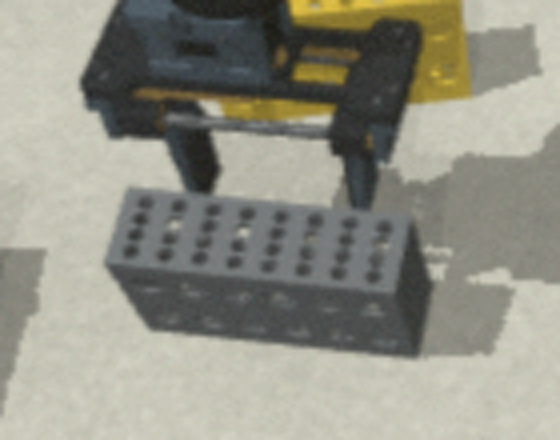

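The second rack is leaning away from the fingers: its top has moved out over its foot (lower edge at (285,343)). I'll push it on past balance.

```bash
python3 -m jog '[{"dx":0.005,"dy":-0.001,"dz":0,"wx":0,"wy":0,"wz":0,"grip":-1},{"dx":0.005,"dy":-0.001,"dz":0,"wx":0,"wy":0,"wz":0,"grip":-1},{"dx":0.005,"dy":-0.001,"dz":0,"wx":0,"wy":0,"wz":0,"grip":-1},{"dx":0.005,"dy":-0.001,"dz":0,"wx":0,"wy":0,"wz":0,"grip":-1},{"dx":0.005,"dy":-0.001,"dz":0,"wx":0,"wy":0,"wz":0,"grip":-1},{"dx":0.004,"dy":-0.001,"dz":0,"wx":0,"wy":0,"wz":0,"grip":-1},{"dx":0.003,"dy":0,"dz":0,"wx":0,"wy":0,"wz":0,"grip":-1},{"dx":0,"dy":0,"dz":0,"wx":0,"wy":0,"wz":0,"grip":-1},{"dx":0,"dy":0,"dz":0,"wx":0,"wy":0,"wz":0,"grip":-1},{"dx":0,"dy":0,"dz":0,"wx":0,"wy":0,"wz":0,"grip":-1}]'
python3 -m jog '[{"dx":0,"dy":0,"dz":0.03,"wx":0,"wy":0,"wz":0,"grip":-1},{"dx":-0.01,"dy":0,"dz":0.04,"wx":0,"wy":0,"wz":0,"grip":-1},{"dx":-0.03,"dy":0.01,"dz":0.04,"wx":0,"wy":0,"wz":0,"grip":-1},{"dx":-0.04,"dy":0.02,"dz":0.02,"wx":0,"wy":0,"wz":0,"grip":-1},{"dx":-0.03,"dy":0.02,"dz":0,"wx":0,"wy":0,"wz":0,"grip":-1},{"dx":0,"dy":0,"dz":0,"wx":0,"wy":0,"wz":0,"grip":-1}]'
python3 - <<'E'
import cv2
from workcell import env
s=env.grab_frame("scene")[:,:,::-1]
cv2.imwrite("pics/p7.png",cv2.convertScaleAbs(cv2.resize(s[90:310,40:520],(790,362),interpolation=cv2.INTER_CUBIC),alpha=1.5))
E
```

```text
time_s: 8.3
ee_pos: [524.4, -245.4, 82.9]
ee_rot: [180.0, -0.0, 169.0]
force: [0.1, -0.4, -0.4]
gripper_width: 91.3
time_s: 8.9
ee_pos: [411.3, -193.5, 213.1]
ee_rot: [180.0, -0.1, 169.0]
force: [0.9, -0.3, -1.2]
gripper_width: 91.2
```

View pics/p7.png

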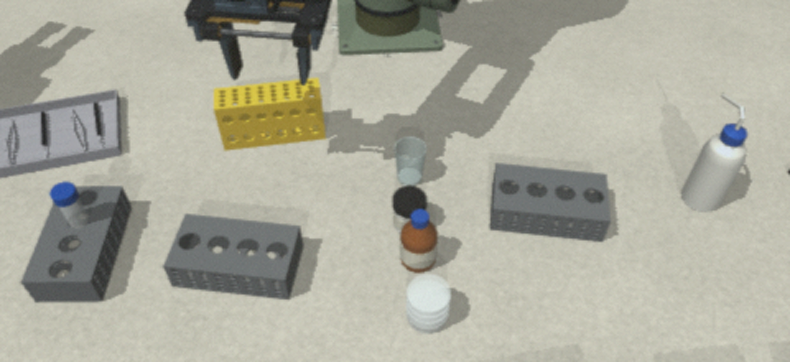

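Both racks, at (235,255) and (550,202), lie flat with their big holes up. The other objects look undisturbed and the robot is clear at z = 213.

```bash
python3 -c "
from workcell import env
print(env.job_done())"
```

```text
the job is handed in; nothing more can be done
None
```

I tipped both dark racks over on the spot with the open fingertips and handed the job in at about 9 s of robot time. I pushed the one at y>0 toward the robot and the one at y<0 away from it.

The last picture shows both lying flat with their four big holes up. The loaded rack with its tube, the yellow rack, and the bottles, jar, dishes and beaker look where they were. The gripper is well clear at 213 mm up. The force readings I took stayed under about 3 N.

No checks failed or disagreed. I judged the bystanders' positions by eye and did not re-measure them.

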